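Gauge the dressing stone and send the reading

TASK

Check the height of the dressing stone on the surface plate: set the bridge gauge down gently astride the middle of the stone, square across it, with both feet flat on the plate so its sprung foot rests on the stone, and let go, without shoving the stone. Then, with the gauge standing there, push the recorder's sprung slide right to its end stop to send the reading, and let it spring back home; don't work the slide before the gauge is in place, and leave the gauge standing over the stone.

Things in the scene. Friction and masses are not known exactly. Their poses are not given: they have to be found in the camera images.
- gauge: Loose bridge-shaped height gauge, 0.38 kg, upright. Origin: centre of footprint at foot undersides; x along the feet, y from leg to leg, z up. Two feet 44 mm (x) by 18, centred y = +-30 mm: 78 mm overall, 42 mm clear between. Beam 28 x 78, z 42 to 56 mm. Aluminium grip block on it 24 (x) by 34 mm (y), z 56 to 100 mm; white scale on its -x face. Half-turn symmetric. Stand: y across the stone.
- gauge_grip (a point): Gripping point on the gauge's centre line in the grip block, 82 mm above the foot undersides, 18 mm below the top. Grip across the 24 mm or the 34 mm width.
- plunger (a joint): Travel (m) of the gauge's sprung foot: 0 hanging free, its underside 5 mm above the plane of the gauge's feet; grows as it is pushed up, to 0.030. Standing flat with the sprung foot on a part of height h it reads h - 0.005, so 0.019 on the stone. Spring 0.4 N at 0, 1.2 N at 0.019, well under the gauge's weight.
- plunger_foot (a point): Centre of the underside of the sprung foot (16 mm round steel disc on the gauge's centre line, between the legs).
- stone: Dressing stone: loose dark rectangular bar 24 x 95 x 24 mm, about 0.19 kg (varies), lying on the surface plate. Origin: centre of its underside; y along its 95 mm length, x across, z up.
- plate: Surface plate: fixed flat steel slab 160 mm (x) by 180 mm (y), its flat top 18 mm above the bench. Origin: centre of its underside, on the bench top. A loose hexagon nut (24 x 27 x 13 mm) also stands near its +x +y corner.
- recorder: Reading recorder: fixed grey box, 60 mm (x) by 104 mm (y), flat top 29 mm above the bench, with one slide tab on top. Origin: centre of its underside. The slide moves along the box's y axis; to send, it goes toward +y.
- send_slide (a joint): Position of the recorder's slide in m: 0 home (sprung), 0.030 at its end stop, toward the recorder's +y. The spring pulls it back: 1.2 N at home, 3.6 N at the end stop.
- slide_tab (a point): Centre of the slide tab, moves with it. Tab 22 mm (recorder x) by 12 mm (recorder y, its travel), from 1 to 21 mm above the box top; this point is 40 mm above the bench. At home it is at recorder x = +4, y = -15 mm, leaving 31 mm of flat box top behind it. Push it from behind or pinch it across the 22 mm.

How it is judged:
By the outcome, as a careful person would: the job done as asked, in the order asked, and still so for the second after the job is handed in, with the robot touching nothing.
It also fails if it takes over 48 s, if anything falls off the work surface, if the arm or the gripper's body presses on something with over 40 N, if the wrist force passes 120 N, or if a joint passes its speed limit or range.

ROBOT

A 7-joint arm with a two-finger parallel gripper is mounted at the origin on a cart in front of the work surface, level with it; the furniture and walls round the work are solid. World frame = base frame: x ahead of the robot, y to its left, z up, the work surface at z = 0. Lengths are in m, angles in degrees, forces in N, time in s.
With the tool pointing down it reaches from about 0.4 to 0.9 m from the base axis. Payload 5.5 kg.
Tool frame: the origin (TCP) lies midway between the tips of the shut fingers; the grasp point (between the pads) lies 19 mm behind it; z points along the fingers, y is the line along which they close (so a half turn about z gives the same grasp; the last joint's range is limited). The gripper opens to 92 mm and grips with 3 to 60 N. Pads are 19 mm wide; open, the fingers measure 130 mm over their backs; the gripper's body (75 mm by 190 mm) begins 47 mm behind the grasp point.
Start: joints at [81.543, 28.699, -24.465, 88.831, 12.651, 65.22, -12.049], TCP at [0.26, -0.596, 0.227] pointing down, gripper open.
Joint ranges: [-164.97, 164.97], [-17.58, 116.51], [-87.97, 89.64], [11.32, 138.91], [-80.73, 260.73], [10.89, 115.49], [-147.41, 147.41]. Speed limits (degrees/s): [147.25, 147.25, 180, 180, 180, 180, 180].

INTERFACE

Orientations are given as [roll, pitch, yaw] about the fixed x, y, z axes, in that order (R = Rz(yaw) Ry(pitch) Rx(roll)).
In Python, from plant import * gives the robot as it stands.
- The arm moves only by the tool send_rows, never from a script. Its argument "rows" is one flat list of numbers, 7 for each row, row after row: the turn, a rotation vector about the tool's x, y, z in rad, then the shift along the tool's x, y, z in units of 30 mm (1.0 is 30 mm), then the finger opening in mm, from 0 to 91.8. In form: [ax, ay, az, dx, dy, dz, grip, ax, ay, az, dx, dy, dz, grip, ...]. A call has 1 to 5 rows; each row is the pose to reach, as a shift and turn from the pose commanded when the call began, along the tool's axes at that moment; what a row does not reach only later rows make up. A row lasts 1/8 s, in which the tool goes at most 62.5 mm and 10.7 degrees, less where a joint would pass 70% of its speed; a pose out of reach is approached as far as the arm can. A call with a gripper value outside its range is refused whole. The fingers move at their own pace and stop on an object; "newtons" is the grip in N (left out, the last holds). Time passes only in rows, so rows that repeat a pose let the fingers close. It gives the time, the measured TCP pose, the force, the opening and the grip force at its end, in the units of the state.
- get_state(): the state, without advancing time (a new reading comes with each control period).
- grab_frame(name): name is "scene" or "top" or "wrist"; returns a dict with "img" (384x512x3 uint8, red, green, blue), "camera_matrix" (3x3 intrinsics, pixels), "rvec" (rotation vector, rad) and "tvec" (3), from world to camera coordinates, as OpenCV has them; the wrist camera has in their place "mount" (4x4, takes a point from camera to tool coordinates, whose origin is the TCP and whose axes are the flange's). Camera axes: x right, y down, z forward; pixel columns grow to the right and rows downward; lengths in m; the calibration is good to about 2 mm. The wrist camera is an equidistant fisheye: a pixel r from the principal point sees the ray r / f radians off the axis. A picture is of the moment at which its call begins: read the wrist's pose just before it. There is no depth.
- sign_off(): hands the job in; it is judged then, once.
The state is a dict: "t": time; "qpos": joint angles; "joint_velocities": joint speeds; "joint_torque": joint torques, N m; "eef_pos": TCP position; "tool_rot": TCP orientation; "ft_force": force on the tool from outside, world axes, zero at the start; "moment": the same for the moment, N m; "gripper_width": finger opening in m; "finger_force": force on a finger pad.
Only numpy, scipy, OpenCV 4.12 (cv2) and the standard library are available. Lean on these libraries where they do the work, as an engineer would, in place of code of your own. Each camera call takes 0.05 s, during which the arm holds its last target. There are 200 camera calls.

## Working session

There is one attempt and no reset: what is moved stays moved. The work goes in short steps, Python scripts to look and compute and a tool call to move; the robot and the scene stay as the last step left them, time stands still between calls to the robot, and variables do not carry over. Pictures are saved under pics/ and viewed, at most 10 in all, crops included, and the job is handed in when it is done.

Besides the shell and the picture viewer there is one more tool, called after "Request:" as name(argument=value, ...) on one line, values as JSON. send_rows: Moves the arm, as the interface text tells. Its arguments: {"type":"object","properties":{"rows":{"type":"array"},"newtons":{"type":"number"}},"required":["rows"]}

```bash
mkdir -p pics; python3 - <<'E'
from plant import *
import cv2,numpy as np
print({k:np.round(v,3).tolist() if not isinstance(v,float) else v for k,v in get_state().items()})
fs=[grab_frame(n) for n in("scene","top")]
for n,f in zip(("scene","top"),fs):
    cv2.imwrite(f"pics/{n}0.png",cv2.resize(f["img"][:,:,::-1],(800,600),interpolation=cv2.INTER_CUBIC))
    np.savez(f"pics/{n}0.npz",**f)
    R=cv2.Rodrigues(np.array(f["rvec"],float))[0];print(n,f["camera_matrix"],(-R.T@np.array(f["tvec"]).ravel()))
E
```

```text
{'t': 0.0, 'qpos': [81.544, 28.753, -24.456, 88.89, 12.652, 65.222, -12.051], 'joint_velocities': [-0.025, -0.044, 0.012, -0.011, -0.008, 0.04, 0.001], 'joint_torque': [-0.0, -56.66, -5.816, -27.912, -0.068, 0.031, 0.0], 'eef_pos': [0.259, -0.595, 0.226], 'tool_rot': [-179.89, -0.003, 23.541], 'ft_force': [-0.641, -1.489, -0.695], 'moment': [0.037, 0.006, -0.021], 'finger_force': 0.0, 'gripper_width': 0.09187761209301976}
scene [[363.78444362   0.         257.57934836]
 [  0.         363.78444362 187.63467723]
 [  0.           0.           1.        ]] [ 0.5496623  -0.66830097  0.67044731]
top [[380.40517187   0.         256.28510914]
 [  0.         380.40517187 189.97189673]
 [  0.           0.           1.        ]] [ 0.43275757 -0.02549391  1.07385773]
```

View pics/scene0.png

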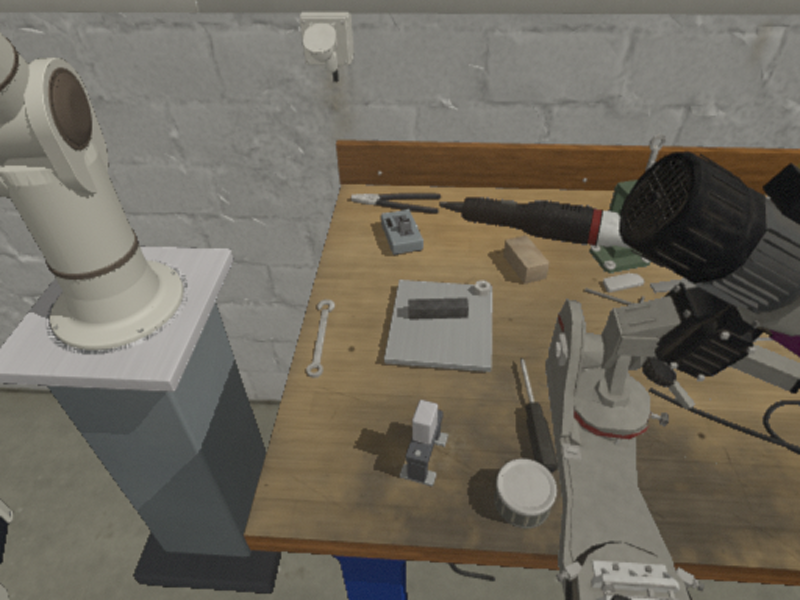

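View pics/top0.png

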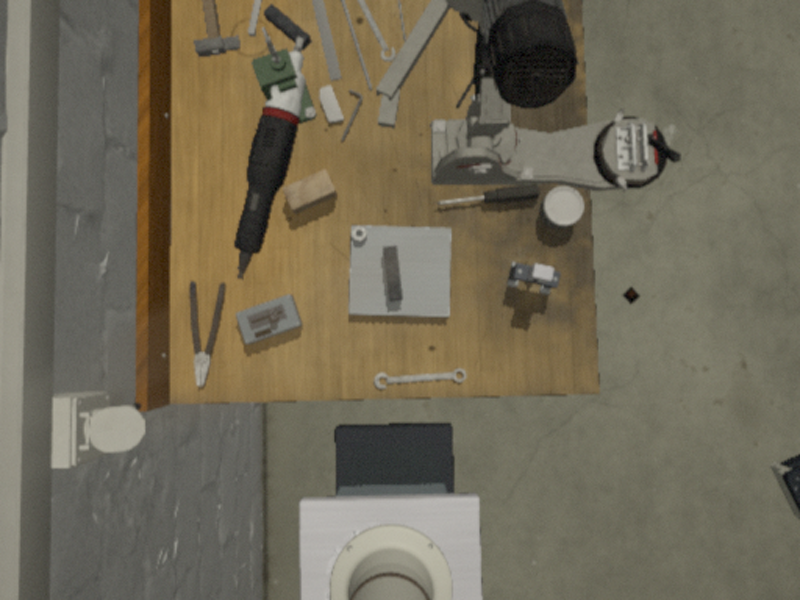

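The scene picture shows the plate and stone (800x600 px) at (440,325)/(438,308), the gauge at (425,440), and the recorder at (402,232). In the top view the plate is at (400,271), the stone at (393,273), the gauge at (533,278), the recorder at (268,320), and the nut at (359,233).

```bash
cat > h.py <<'E'
import numpy as np,cv2
def cam(f):
    R=cv2.Rodrigues(np.array(f["rvec"],float).ravel())[0];return np.array(f["camera_matrix"]),R,np.array(f["tvec"],float).ravel()
def onplane(f,px,z):
    K,R,t=cam(f);px=np.atleast_2d(np.array(px,float))
    d=(R.T@np.linalg.inv(K)@np.c_[px,np.ones(len(px))].T).T;c=-R.T@t
    return c+d*((z-c[2])/d[:,2])[:,None]
def proj(f,P):
    K,R,t=cam(f);q=(K@(R@np.atleast_2d(P).T+t[:,None])).T;return q[:,:2]/q[:,2:]
def blob(mask,near):
    cs=cv2.findContours(mask.astype(np.uint8),cv2.RETR_EXTERNAL,cv2.CHAIN_APPROX_NONE)[0]
    return [c for c in cs if cv2.contourArea(c)>30 and cv2.pointPolygonTest(cv2.convexHull(c),near,True)>-6]
E
python3 - <<'E'
import numpy as np,cv2
from h import *
f=dict(np.load("pics/top0.npz"));im=f["img"]
out=[]
for (x,y) in[(390,271),(533,278),(268,320)]:
    cx,cy=int(x*.64),int(y*.64);c=im[cy-33:cy+33,cx-33:cx+33]
    print(cx-33,cy-33);out.append(cv2.resize(c[:,:,::-1],(264,264),interpolation=cv2.INTER_NEAREST))
g=dict(np.load("pics/scene0.npz"))["img"]
o2=[]
for (x,y) in[(440,325),(425,440),(402,232)]:
    cx,cy=int(x*.64),int(y*.64);c=g[cy-33:cy+33,cx-33:cx+33]
    print(cx-33,cy-33);o2.append(cv2.resize(c[:,:,::-1],(264,264),interpolation=cv2.INTER_NEAREST))
cv2.imwrite("pics/crops.png",np.vstack([np.hstack(out),np.hstack(o2)]))
for p in[(250,178),(250,160),(341,177),(349,175),(172,205),(230,160),(160,205),(320,230)]:print(p,im[p[1],p[0]])
E
```

```text
216 140
308 144
138 171
248 175
239 248
224 115
(250, 178) [86 83 76]
(250, 160) [88 85 80]
(341, 177) [116 115 112]
(349, 175) [176 175 171]
(172, 205) [89 83 73]
(230, 160) [146 147 138]
(160, 205) [93 87 78]
(320, 230) [132 113  77]
```

View pics/crops.png

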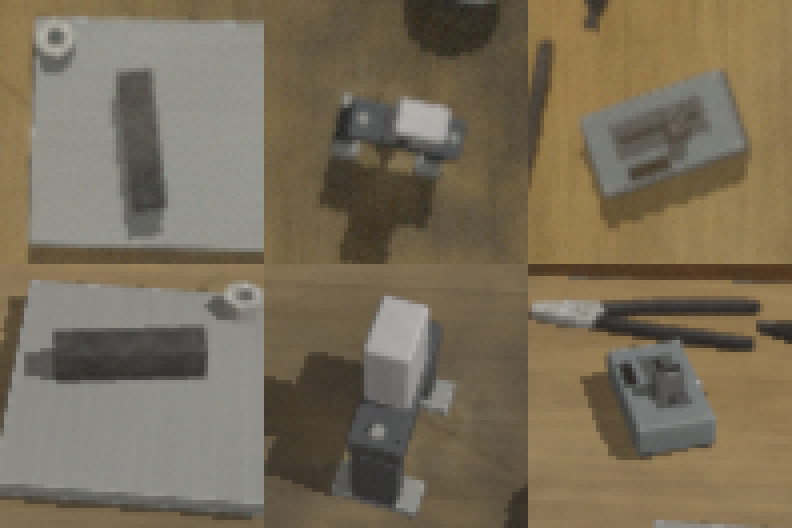

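Crops: the stone's top face in the top crop spans (118,70)-(163,212), the gauge block top (397,98)-(452,138), and the feet are pale pads on the bench. The recorder box's top is (583,128)-(745,150), with its tab right of centre at about (685,118). So the recorder's +y points image-left, which is world +y.

```bash
python3 - <<'E'
import numpy as np,cv2
from h import *
f=dict(np.load("pics/top0.npz"));g=dict(np.load("pics/scene0.npz"))
def rect(f,mask,near,z,name):
    for c in blob(mask,near):
        P=onplane(f,c.reshape(-1,2)+0.0,z)[:,:2]
        r=cv2.minAreaRect((P*1000).astype(np.float32));print(name,np.round(r[0],1),np.round(r[1],1),round(r[2],1),len(c))
for n,F in(("top",f),("scene",g)):
    im=F["img"].astype(int);V=im.max(2);S=(V-im.min(2))
    k=np.s_
    if n=="top": pl,st,ga,re=(265,185),(251,174),(349,174),(172,204)
    else: pl,st,ga,re=(290,215),(281,197),(272,270),(257,148)
    hsv=cv2.cvtColor(F["img"],cv2.COLOR_RGB2HSV)
    print(n,"S plate",hsv[pl[1],pl[0]],"stone",hsv[st[1],st[0]],"gauge",hsv[ga[1],ga[0]],"rec",hsv[re[1],re[0]])
    for t in(40,55):rect(F,(hsv[:,:,1]<t)&(V>90),pl,.018,f"plate{t}")
    for t in(65,75,85,95):rect(F,(V<t)&(hsv[:,:,1]<60),st,.042,f"stone{t}")
    for t in(140,160):rect(F,(V>t)&(hsv[:,:,1]<40),ga,.1,f"gaugetop{t}")
    for t in(45,60):rect(F,(hsv[:,:,1]<t),re,.029,f"rec{t}")
E
```

```text
top S plate [ 37  15 149] stone [27 26 87] gauge [ 17  10 175] rec [18 60 85]
plate40 [552.2 -28.5] [179.4 160.5] 87.1 236
plate55 [552.3 -28.2] [180.4 161.9] 87.1 239
plate55 [ 513.2 -279.4] [ 968.3 1070. ] 88.6 2052
stone85 [519.2 -16.8] [44.  21.6] 5.7 43
stone95 [542.  -15.3] [98.6 24.9] 1.9 81
gaugetop140 [ 535.8 -264.3] [32.2 22.7] 74.5 36
gaugetop160 [ 535.8 -264. ] [29.3 18.9] 74.5 32
rec45 [471.  204.9] [ 58.2 102. ] 18.0 105
rec45 [517.2 -28.7] [1456.4 1058.8] 88.7 4017
rec60 [471.1 204.9] [ 59.7 103.8] 18.0 106
rec60 [517.2 -28.7] [1456.4 1058.8] 88.7 3310
scene S plate [ 30   9 141] stone [25 23 68] gauge [ 15   9 170] rec [ 0  6 79]
plate40 [554.8 -29.1] [196.3 159.2] 87.6 232
plate55 [554.7 -27.3] [199.9 159.6] 87.6 233
stone65 [549.8 -38.8] [88.8 18.7] 5.7 88
stone75 [548.1 -29.5] [91.  38.5] 3.1 104
stone85 [548.1 -27.7] [95.8 42.1] 3.1 94
stone95 [541.9 -28.9] [109.   44.3] 6.0 104
gaugetop140 [ 538.7 -277. ] [55.1 25.8] 84.8 66
gaugetop160 [ 539.5 -266.1] [30.8 21.2] 76.9 43
rec45 [459.5 216.2] [177.7 191.7] 2.6 258
rec45 [324.5 562.2] [2964.  2077.8] 0.8 4148
rec60 [459.5 216.2] [177.7 191.7] 2.6 256
rec60 [324.5 562.2] [2964.  2077.8] 0.8 4152
```

```bash
python3 - <<'E'
import numpy as np,cv2
from h import *
f=dict(np.load("pics/top0.npz"));g=dict(np.load("pics/scene0.npz"))
def tri(a,b):
    P=[];
    Ms=[]
    for F,p in((f,a),(g,b)):
        K,R,t=cam(F);Ms.append(K@np.c_[R,t])
    X=cv2.triangulatePoints(Ms[0],Ms[1],np.array(a,float)*.64,np.array(b,float)*.64);return (X[:3]/X[3]).ravel()
for n,a,b in[("end",(632,145),(635,572)),("hub",(475,160),(612,400)),("armedge",(600,187),(565,560)),("cap",(563,205),(526,487)),("plate corner",(452,180),(565,310)),("motor",(530,55),(745,220)),("gaugetop",(543,272),(426,410))]:
    X=tri(a,b);print(n,X.round(3),(proj(f,X)/.64-a).round(0),(proj(g,X)/.64-b).round(0))
E
```

```text
end [ 0.752 -0.43   0.08 ] [[ 0. -1.]] [[-2.  0.]]
hub [ 0.775 -0.173  0.01 ] [[  1. -12.]] [[-17.   2.]]
armedge [ 0.699 -0.395  0.013] [[-0. -2.]] [[-3.  0.]]
cap [ 0.661 -0.321  0.035] [[-0. -1.]] [[-1.  0.]]
plate corner [ 0.702 -0.117  0.13 ] [[  0. -11.]] [[-14.   2.]]
motor [ 0.814 -0.207  0.342] [[  4. -21.]] [[-28.   6.]]
gaugetop [ 0.537 -0.264  0.1  ] [[-0. -2.]] [[-2.  0.]]
```

```bash
cat >> h.py <<'E'
def go(a,b):
    "a,b: x,y,z,yaw -> row (turn z, dx,dy,dz) in move units"
    d=np.array(b[:3])-a[:3];w=np.radians(a[3]);c,s=np.cos(w),np.sin(w)
    return np.round([-np.radians(b[3]-a[3]),*(np.array([c*d[0]+s*d[1],s*d[0]-c*d[1],-d[2]])/.03)],3)
def at(a,r):
    w=np.radians(a[3]);c,s=np.cos(w),np.sin(w);m=np.array(r[1:])*.03
    return np.round([a[0]+c*m[0]+s*m[1],a[1]+s*m[0]-c*m[1],a[2]-m[2],a[3]-np.degrees(r[0])],4)
E
python3 -c "
from h import *
print(go([.26,-.596,.227,23.54],[.536,-.264,.227,-15.5]))
print(at([.26,-.596,.227,23.54],[.68,12.8,-6.5,0]))"
```

```text
[ 0.681 12.854 -6.471 -0.   ]
[  0.5342  -0.2639   0.227  -15.4211]
```

Request:
send_rows(rows=[0.13,0,0,0,0,0,91])

```text
t: 0.22
eef_pos: [0.2584, -0.5935, 0.2268]
tool_rot: [-172.3, 0.1, 23.6]
ft_force: [1.1, -0.1, 0.9]
gripper_width: 0.0913
finger_force: 0.0
```

Request:
send_rows(rows=[-0.13,0,0,0,0,0,91])

```text
t: 0.35
eef_pos: [0.2596, -0.5976, 0.218]
tool_rot: [-179.3, -0.2, 23.4]
ft_force: [-1.3, 0.2, -1.1]
gripper_width: 0.0914
finger_force: 0.0
```

Request:
send_rows(rows=[0,0,0.13,1.8,-0.9,0,91,0,0,0.3,3.6,-1.8,0,91,0,0,0.45,5.4,-2.7,0,91,0,0,0.6,7.2,-3.6,0,91,0,0,0.68,9.0,-4.5,0,91])

```text
t: 0.98
eef_pos: [0.454, -0.3627, 0.2265]
tool_rot: [180.0, 0.0, -15.6]
ft_force: [0.4, -0.6, 0.6]
gripper_width: 0.091
finger_force: 0.0
```

```bash
python3 - <<'E'
from h import *
from plant import *
a=at([.26,-.596,.227,23.54],[.68,9,-4.5,0]);print(a,go(a,[.536,-.264,.227,-15.42]))
np.set_printoptions(precision=3,suppress=True)
f=grab_frame("wrist");print(f["mount"],f["camera_matrix"])
E
```

```text
[  0.4536  -0.3644   0.227  -15.4211] [-0.     1.758 -3.957 -0.   ]
[[ 0.    -0.969 -0.247  0.066]
 [ 1.     0.     0.001 -0.   ]
 [-0.001 -0.247  0.969 -0.159]
 [ 0.     0.     0.     1.   ]] [[297.319   0.    255.175]
 [  0.    297.319 194.757]
 [  0.      0.      1.   ]]
```

Request:
send_rows(rows=[0,0,0,0.9,-2.0,0,91,0,0,0,1.76,-3.96,0,91,0,0,0,1.76,-3.96,0,91])

```text
t: 1.4
eef_pos: [0.5392, -0.2571, 0.2267]
tool_rot: [-179.8, -0.1, -14.8]
ft_force: [-0.1, -0.3, -0.1]
gripper_width: 0.0907
finger_force: 0.0
```

```bash
cat >> h.py <<'E'
from scipy.spatial.transform import Rotation as Ro
def grabw(name):
    from plant import get_state,grab_frame
    s=get_state();f=grab_frame("wrist")
    d=dict(img=f["img"],K=f["camera_matrix"],M=f["mount"],p=s["eef_pos"],r=s["tool_rot"]);np.savez(name,**d);return d
def wplane(d,px,z):
    px=np.atleast_2d(np.array(px,float));K=d["K"];v=(px-[K[0,2],K[1,2]])/K[0,0];th=np.linalg.norm(v,axis=1)
    ray=np.c_[v*np.sinc(th/np.pi)[:,None],np.cos(th)]
    R=Ro.from_euler("xyz",d["r"],degrees=True).as_matrix();M=np.array(d["M"])
    o=np.array(d["p"])+R@M[:3,3];w=(R@M[:3,:3]@ray.T).T
    return o+w*((z-o[2])/w[:,2])[:,None]
E
python3 - <<'E'
from h import *
d=grabw("pics/w1.npz");print(d["p"],d["r"])
cv2.imwrite("pics/w1.png",cv2.resize(d["img"][:,:,::-1],(800,600),interpolation=cv2.INTER_CUBIC))
E
```

```text
[ 0.53916702 -0.25706779  0.22673484] [-1.79783353e+02 -5.29682765e-02 -1.48338924e+01]
```

View pics/w1.png

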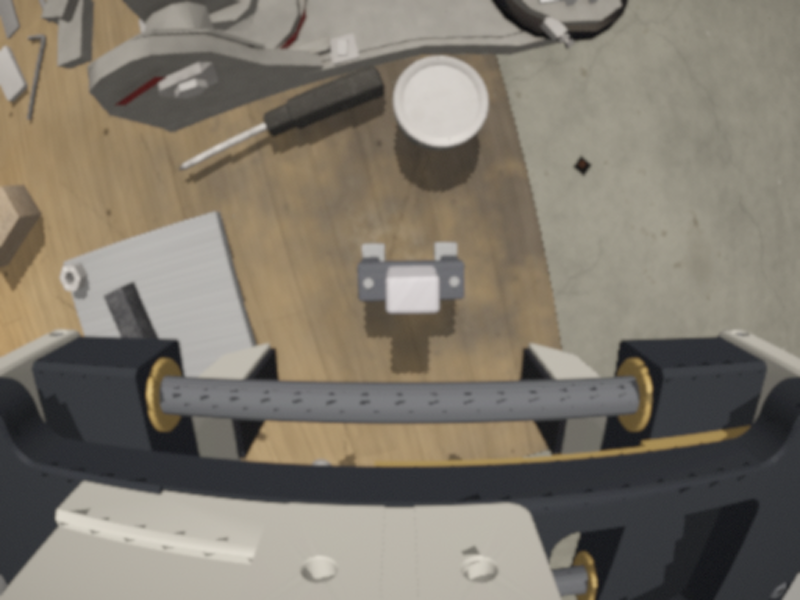

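The wrist view shows the gauge beam from (358,262) to (463,300), the white block top (387,268)-(438,312), and the stone at (130,310). The beam is level in the image, so the grasp yaw is right.

```bash
python3 - <<'E'
from h import *
from plant import *
s=get_state();print(np.round(s["eef_pos"],4),np.round(s["tool_rot"],2))
d=grabw("pics/w2.npz");print(d["p"],d["r"])
for nm in("pics/w2.npz",):
    d=dict(np.load(nm));hsv=cv2.cvtColor(d["img"],cv2.COLOR_RGB2HSV)
    for t in(150,165,180):
        for c in blob((hsv[:,:,2]>t)&(hsv[:,:,1]<40),(264,186)):
            P=wplane(d,c.reshape(-1,2),.1)[:,:2]*1000;r=cv2.minAreaRect(P.astype(np.float32));print(t,np.round(r[0],1),np.round(r[1],1),round(r[2],1))
    beam=np.array([(358,262),(463,262),(463,300),(358,300)])*.64
    print((wplane(d,beam,.056)*1000).round(0).tolist())
    scr=np.array([(368,283),(454,282)])*.64;print("screws",(wplane(d,scr,.056)*1000).round(1).tolist())
E
```

```text
[ 0.5376 -0.2598  0.2265] [-179.89    0.    -15.02]
[ 0.53762702 -0.25978232  0.2264789 ] [-1.79889532e+02  2.85183712e-03 -1.50227163e+01]
150 [ 540.8 -265.4] [33.7 29.2] 75.1
165 [ 540.2 -265.7] [32.8 28.3] 75.1
180 [ 540.  -265.1] [31.5 27.2] 75.9
[[558.0, -235.0, 56.0], [539.0, -308.0, 56.0], [511.0, -301.0, 56.0], [531.0, -227.0, 56.0]]
screws [[541.5, -237.4, 56.0], [526.1, -298.0, 56.0]]
```

Request:
send_rows(rows=[0,0,0,0.02,0.06,1.4,91,0,0,0,0.02,0.06,2.8,91,0,0,0,0.02,0.06,4.2,91,0,0,0,0.02,0.06,5.0,91,0,0,0,0.02,0.06,5.43,91])

```text
t: 2.12
eef_pos: [0.5334, -0.2677, 0.0619]
tool_rot: [180.0, 0.2, -15.6]
ft_force: [0.4, 0.2, -0.2]
gripper_width: 0.0911
finger_force: 0.0
```

Request:
send_rows(rows=[0,0,0,0,0,0,60,0,0,0,0,0,0,45,0,0,0,0,0,0,38,0,0,0,0,0,0,30,0,0,0,0,0,0,25], newtons=20)

```text
t: 2.75
eef_pos: [0.536, -0.2658, 0.0643]
tool_rot: [180.0, -0.0, -15.4]
ft_force: [-0.4, 0.6, 0.1]
gripper_width: 0.0458
finger_force: 0.0
```

Request:
send_rows(rows=[0,0,0,0,0,0,25,0,0,0,0,0,0,25,0,0,0,0,0,0,25,0,0,0,0,0,0,25])

```text
t: 3.25
eef_pos: [0.5361, -0.2652, 0.0639]
tool_rot: [-180.0, -0.0, -15.4]
ft_force: [0.2, 3.1, 1.1]
gripper_width: 0.0343
finger_force: 19.8
```

Request:
send_rows(rows=[0,0,0,0,0,-0.4,25,0,0,0,0,0,-1.2,25,0,0,0,0,0,-2.2,25,0,0,0,0,0,-3.2,25,0,0,0,0,0,-3.6,25])

```text
t: 3.88
eef_pos: [0.5364, -0.2667, 0.1739]
tool_rot: [179.9, -0.2, -15.5]
ft_force: [0.3, 0.4, -4.2]
gripper_width: 0.034
finger_force: 19.8
```

```bash
python3 - <<'E'
from h import *
a=at([.26,-.596,.227,23.54],[.68,9,-4.5,0]);a=at(a,[0,1.76,-3.96,0]);a=at(a,[0,.02,.06,5.43]);a=at(a,[0,0,0,-3.6])
print(a,go(a,[.47,-.02,.172,5]))
E
```

```text
[  0.5362  -0.2658   0.1721 -15.4211] [-3.560e-01 -4.306e+00 -7.312e+00  3.000e-03]
```

Request:
send_rows(rows=[0,0,-0.06,-0.7,-1.2,0,25,0,0,-0.15,-1.7,-2.8,0,25,0,0,-0.24,-2.7,-4.5,0,25,0,0,-0.31,-3.6,-6.1,0,25,0,0,-0.356,-4.3,-7.3,0,25])

```text
t: 4.5
eef_pos: [0.4681, -0.0183, 0.1714]
tool_rot: [-180.0, 0.1, 5.2]
ft_force: [1.3, -0.1, -3.8]
gripper_width: 0.0341
finger_force: 19.9
```

Request:
send_rows(rows=[0,0,0,0,0,0,25,0,0,0,0,0,0,25])

```text
t: 4.75
eef_pos: [0.4695, -0.0212, 0.1716]
tool_rot: [180.0, 0.0, 4.9]
ft_force: [0.6, 0.5, -3.4]
gripper_width: 0.0339
finger_force: 19.9
```

```bash
python3 - <<'E'
from h import *
d=grabw("pics/w3.npz");print(d["p"],d["r"])
cv2.imwrite("pics/w3.png",cv2.resize(d["img"][:,:,::-1],(800,600),interpolation=cv2.INTER_CUBIC))
E
```

```text
[ 0.46947346 -0.02116466  0.17157245] [1.79957593e+02 3.35157123e-02 4.94325115e+00]
```

View pics/w3.png

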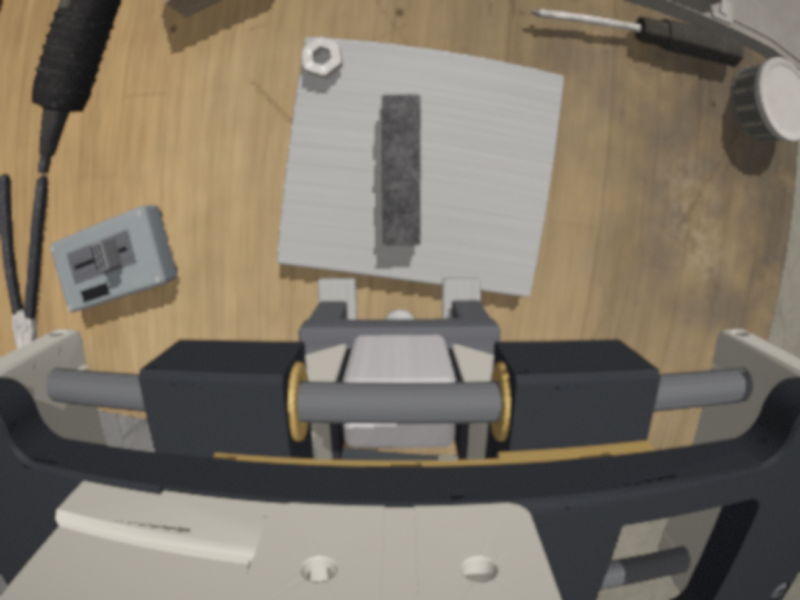

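The wrist view shows the stone's top face (381,95)-(420,245), standing nearly upright in the image, so its yaw matches the tool's. The nut is at (322,57), the recorder at (113,258) with its tab near (108,255). The gauge is held square, its beam front edge at row 320, columns 303-497.

```bash
python3 - <<'E'
from h import *
d=dict(np.load("pics/w3.npz"));hsv=cv2.cvtColor(d["img"],cv2.COLOR_RGB2HSV);V=hsv[:,:,2]
print(V[110,240:275].tolist())
for t in(75,85,95):
    for c in blob((V<t),(257,110)):
        P=wplane(d,c.reshape(-1,2),.042)[:,:2]*1000;r=cv2.minAreaRect(P.astype(np.float32));print(t,np.round(r[0],1),np.round(r[1],1),round(r[2],1))
for c in blob((V>110)&(hsv[:,:,1]<40),(300,110)):
    P=wplane(d,c.reshape(-1,2),.018)[:,:2]*1000;r=cv2.minAreaRect(P.astype(np.float32));print("plate",np.round(r[0],1),np.round(r[1],1),round(r[2],1))
st=np.array([(381,95),(420,95),(420,245),(382,243)])*.64;q=wplane(d,st,.042)*1000;print(q.round(1).tolist(),q.mean(0))
R=Ro.from_euler("xyz",d["r"],degrees=True).as_matrix()
z0=d["p"][2]-.063
for n,px,z in(("beamfront",[(303,322),(497,322)],z0+.056),("foot outer front",[(318,279),(481,279)],z0+.003)):
    X=wplane(d,np.array(px)*.64,z);print(n,((X-d["p"])@R*1000).round(1).tolist())
rec=np.array([(52,245),(155,206),(172,268),(70,308)])*.64;q=wplane(d,rec,.029)*1000;print(q.round(0).tolist(),q.mean(0).round(0))
print("tab",wplane(d,np.array([(103,253)])*.64,.05)*1000)
E
```

```text
[119, 114, 111, 105, 92, 85, 84, 82, 83, 85, 88, 87, 87, 86, 87, 85, 87, 87, 89, 90, 90, 90, 92, 96, 99, 100, 99, 99, 112, 141, 164, 174, 176, 176, 176]
85 [528.6 -16.8] [55.7 21.4] 5.3
95 [546.8 -14.8] [92.3 22.3] 5.1
plate [542.6 -28. ] [180.5 184.2] 87.2
[[593.1, 0.4, 42.0], [595.2, -23.5, 42.0], [501.2, -31.9, 42.0], [500.4, -8.1, 42.0]] [547.44439308 -15.75304087  42.        ]
beamfront [[16.8, -36.3, 7.0], [16.8, 37.2, 7.0]]
foot outer front [[22.9, -39.3, 60.0], [22.9, 40.0, 60.0]]
[[484.0, 260.0, 29.0], [515.0, 156.0, 29.0], [471.0, 142.0, 29.0], [432.0, 244.0, 29.0]] [476. 200.  29.]
tab [[483.14797449 189.1754651   50.        ]]
```

```bash
python3 - <<'E'
from h import *
a=at([.5362,-.2658,.1721,-15.4211],[-.356,-4.3,-7.3,0]);b=[.5455,-.0158,.172,5.15];r=go(a,b);print(a,r,at(a,r))
E
```

```text
[ 0.4701 -0.0204  0.1721  4.9762] [-0.003  2.517  0.065  0.003] [ 0.5455 -0.0158  0.172   5.1481]
```

Request:
send_rows(rows=[0,0,-0.003,0.9,0.03,0,25,0,0,-0.003,1.8,0.05,0,25,0,0,-0.003,2.52,0.065,0,25,0,0,-0.003,2.52,0.065,0,25,0,0,-0.003,2.52,0.065,0,25])

```text
t: 5.42
eef_pos: [0.5441, -0.0168, 0.1711]
tool_rot: [180.0, 0.1, 5.1]
ft_force: [0.3, -0.4, -4.8]
gripper_width: 0.0337
finger_force: 20.0
```

Request:
send_rows(rows=[0,0,0,0,0,0.4,25,0,0,0,0,0,0.8,25,0,0,0,0,0,1.1,25,0,0,0,0,0,1.3,25,0,0,0,0,0,1.3,25])

```text
t: 6.05
eef_pos: [0.5448, -0.0156, 0.1322]
tool_rot: [-180.0, 0.1, 5.2]
ft_force: [0.5, 0.1, -2.9]
gripper_width: 0.0341
finger_force: 20.0
```

```bash
python3 - <<'E'
from h import *
from plant import grab_frame
d=grabw("pics/w4.npz");print(d["p"],d["r"])
f=grab_frame("scene");np.savez("pics/s4.npz",**f)
A=cv2.resize(d["img"][:,:,::-1][60:300,100:420],(400,300),interpolation=cv2.INTER_CUBIC)
B=cv2.resize(f["img"][:,:,::-1][120:270,200:400],(400,300),interpolation=cv2.INTER_CUBIC)
cv2.imwrite("pics/w4.png",np.hstack([A,B]))
E
```

```text
[ 0.54475478 -0.01559133  0.13221031] [-1.79983852e+02  6.27379025e-02  5.15703791e+00]
```

View pics/w4.png

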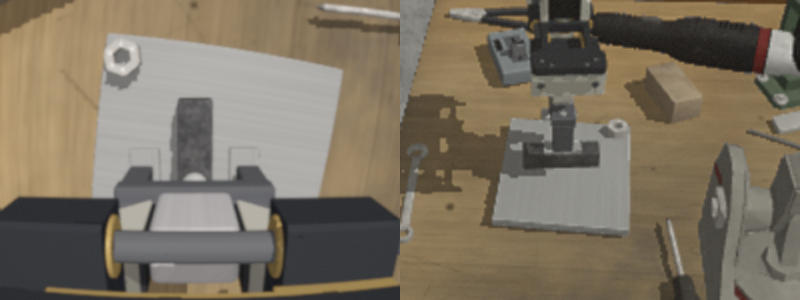

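The wrist crop shows the stone centred (columns 176-213) between the feet (columns 130-160 and 230-258). In the scene crop the gauge hangs over the middle of the stone.

Request:
send_rows(rows=[0,0,0,0,0,0.3,25,0,0,0,0,0,0.6,25,0,0,0,0,0,0.9,25,0,0,0,0,0,1.1,25,0,0,0,0,0,1.3,25])

```text
t: 6.78
eef_pos: [0.545, -0.0157, 0.0933]
tool_rot: [-180.0, 0.0, 5.1]
ft_force: [0.6, -0.1, -2.3]
gripper_width: 0.0338
finger_force: 20.0
```

Request:
send_rows(rows=[0,0,0,0,0,0.1,25,0,0,0,0,0,0.2,25,0,0,0,0,0,0.28,25,0,0,0,0,0,0.34,25,0,0,0,0,0,0.34,25])

```text
t: 7.4
eef_pos: [0.5452, -0.0157, 0.0836]
tool_rot: [-180.0, -0.0, 5.1]
ft_force: [-0.9, 0.4, -2.6]
gripper_width: 0.0338
finger_force: 20.0
```

Request:
send_rows(rows=[0,0,0,0,0,0.02,25,0,0,0,0,0,0.04,25,0,0,0,0,0,0.04,25,0,0,0,0,0,0.04,25])

```text
t: 7.9
eef_pos: [0.5453, -0.0157, 0.0825]
tool_rot: [-180.0, -0.0, 5.1]
ft_force: [-0.8, -0.2, -2.0]
gripper_width: 0.0335
finger_force: 20.0
```

Request:
send_rows(rows=[0,0,0,0,0,0.02,25,0,0,0,0,0,0.04,25,0,0,0,0,0,0.06,25,0,0,0,0,0,0.06,25,0,0,0,0,0,0.06,25])

```text
t: 8.52
eef_pos: [0.5457, -0.0157, 0.0817]
tool_rot: [180.0, -0.1, 5.2]
ft_force: [-2.2, -0.6, 7.8]
gripper_width: 0.034
finger_force: 20.0
```

Request:
send_rows(rows=[0,0,0,0,0,0.02,25,0,0,0,0,0,0.04,25,0,0,0,0,0,0.04,25,0,0,0,0,0,0.04,25])

```text
t: 9.02
eef_pos: [0.5459, -0.0156, 0.0817]
tool_rot: [179.9, -0.1, 5.2]
ft_force: [-6.7, -0.3, 18.4]
gripper_width: 0.0339
finger_force: 20.0
```

Request:
send_rows(rows=[0,0,0,0,0,-0.03,25,0,0,0,0,0,-0.06,25,0,0,0,0,0,-0.06,25,0,0,0,0,0,-0.06,25], newtons=6)

```text
t: 9.52
eef_pos: [0.5459, -0.0156, 0.0816]
tool_rot: [180.0, -0.1, 5.1]
ft_force: [-1.3, 0.5, 3.7]
gripper_width: 0.0338
finger_force: 6.0
```

Request:
send_rows(rows=[0,0,0,0,0,0,36,0,0,0,0,0,0,40,0,0,0,0,0,0,45,0,0,0,0,0,0,55,0,0,0,0,0,0,65])

```text
t: 10.15
eef_pos: [0.5451, -0.0157, 0.0812]
tool_rot: [-180.0, 0.0, 5.1]
ft_force: [-0.6, 0.4, 0.1]
gripper_width: 0.0606
finger_force: 0.0
```

Request:
send_rows(rows=[0,0,0,0,0,0,75,0,0,0,0,0,0,75,0,0,0,0,0,-0.4,75,0,0,0,0,0,-1.0,75,0,0,0,0,0,-1.8,75])

```text
t: 10.78
eef_pos: [0.5453, -0.0156, 0.1368]
tool_rot: [-180.0, -0.0, 5.2]
ft_force: [-0.3, -0.4, -0.5]
gripper_width: 0.075
finger_force: 0.0
```

```bash
python3 - <<'E'
from h import *
a=[.5455,-.0158,.1354,5.15];b=[.42,.16,.19,18];r=go(a,b);print(r)
E
```

```text
[-0.224 -3.64  -6.212 -1.82 ]
```

Request:
send_rows(rows=[0,0,0,0,0,-1.0,75,0,0,-0.05,-0.6,-1.0,-1.82,60,0,0,-0.12,-1.6,-2.7,-1.82,40,0,0,-0.2,-2.6,-4.4,-1.82,20,0,0,-0.224,-3.64,-6.2,-1.82,0])

```text
t: 11.4
eef_pos: [0.4192, 0.1612, 0.1914]
tool_rot: [179.9, -0.2, 18.0]
ft_force: [0.8, 1.8, -0.2]
gripper_width: 0.0398
finger_force: 0.0
```

Request:
send_rows(rows=[0,0,0,0,0,0,0,0,0,0,0,0,0,0,0,0,0,0,0,0,0,0,0,0,0,0,0,0])

```text
t: 11.9
eef_pos: [0.4204, 0.1588, 0.1899]
tool_rot: [-180.0, -0.0, 17.8]
ft_force: [-0.0, -0.2, -0.1]
gripper_width: 0.0016
finger_force: 0.0
```

```bash
python3 - <<'E'
from h import *
from plant import grab_frame
d=grabw("pics/w5.npz");print(d["p"],d["r"])
f=grab_frame("scene");np.savez("pics/s5.npz",**f)
A=cv2.resize(d["img"][:,:,::-1],(560,420),interpolation=cv2.INTER_CUBIC)
B=cv2.resize(f["img"][:,:,::-1][130:270,230:310],(240,420),interpolation=cv2.INTER_CUBIC)
cv2.imwrite("pics/w5.png",np.hstack([A,B]))
E
```

```text
[0.42042977 0.15875808 0.18986522] [-1.79998165e+02 -1.03230104e-05  1.78374083e+01]
```

View pics/w5.png

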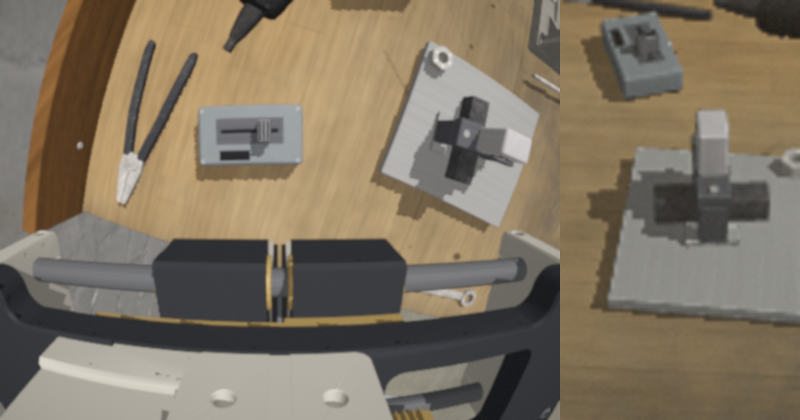

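The gauge stands square across the middle of the stone (scene crop: stone (655,205)-(768,200), gauge at 712). The recorder's top is (199,107)-(300,162) in the left picture, with its tab at (264,130), home side to the right.

```bash
python3 - <<'E'
from h import *
d=dict(np.load("pics/w5.npz"))
rec=np.array([(198,107),(299,105),(301,160),(200,163)])*.9143;q=wplane(d,rec,.029)[:,:2]*1000;m=q.mean(0)
print(q.round(0).tolist(),m.round(1),cv2.minAreaRect(q.astype(np.float32)))
X=wplane(d,np.array([(258,119),(270,119),(270,142),(258,142)])*.9143,.05)[:,:2]*1000;t=X.mean(0);w=np.radians(18);ex=np.array([np.cos(w),np.sin(w)]);ey=np.array([-ex[1],ex[0]])
print("tab",t,"size",(X-t)@np.c_[ex,ey],"rec",(t-m)@ex,(t-m)@ey,"pred",m+4*ex-15*ey)
a=[.42,.16,.19,18]
for tab in (t,m+4*ex-15*ey):
  s=(tab-40*ey)/1000; print(s,go(a,[*s,.036,18]))
E
```

```text
[[484.0, 264.0], [515.0, 169.0], [464.0, 150.0], [431.0, 246.0]] [473.3 207. ] ((473.8367919921875, 206.98068237304688), (56.49806594848633, 101.1181640625), 19.019906997680664)
tab [480.40317735 192.54189353] size [[ 10.66190261   5.39589607]
 [ 10.53642631  -5.52930892]
 [-10.65035738  -5.42738991]
 [-10.54797154   5.56080276]] rec 2.3115874067505007 -15.958059138510777 pred [481.7128966 193.9748101]
[0.49276386 0.15449963] [-0.     2.25   0.924  5.133]
[0.49407358 0.15593255] [-0.     2.306  0.892  5.133]
```

Request:
send_rows(rows=[0,0,0,1.2,0.5,0,0,0,0,0,2.28,0.91,0.8,0,0,0,0,2.28,0.91,2.2,0,0,0,0,2.28,0.91,3.5,0,0,0,0,2.28,0.91,4.4,0])

```text
t: 12.62
eef_pos: [0.4925, 0.1541, 0.0557]
tool_rot: [-180.0, 0.1, 17.9]
ft_force: [-0.6, 0.5, 0.9]
gripper_width: 0.0003
finger_force: 0.0
```

Request:
send_rows(rows=[0,0,0,0,0,0.4,0,0,0,0,0,0,0.73,0,0,0,0,0,0,0.73,0,0,0,0,0,0,0.73,0])

```text
t: 13.12
eef_pos: [0.494, 0.1551, 0.0368]
tool_rot: [180.0, -0.1, 18.0]
ft_force: [0.1, 0.0, 0.6]
gripper_width: 0.0006
finger_force: 0.0
```

Request:
send_rows(rows=[0,0,0,0,-0.15,0,0,0,0,0,0,-0.3,0,0,0,0,0,0,-0.4,0,0,0,0,0,0,-0.5,0,0,0,0,0,0,-0.5,0,0])

```text
t: 13.75
eef_pos: [0.4885, 0.1696, 0.036]
tool_rot: [-180.0, -0.0, 18.0]
ft_force: [-0.3, -1.2, -0.6]
gripper_width: 0.0004
finger_force: 0.0
```

Request:
send_rows(rows=[0,0,0,0,-0.2,0,0,0,0,0,0,-0.4,0,0,0,0,0,0,-0.6,0,0,0,0,0,0,-0.75,0,0,0,0,0,0,-0.9,0,0])

```text
t: 14.38
eef_pos: [0.4802, 0.1947, 0.0359]
tool_rot: [180.0, 0.0, 18.0]
ft_force: [1.3, -3.5, -0.3]
gripper_width: 0.0006
finger_force: 1.6
```

Request:
send_rows(rows=[0,0,0,0,-0.05,0,0,0,0,0,0,-0.1,0,0,0,0,0,0,-0.1,0,0,0,0,0,0,-0.1,0,0])

```text
t: 14.88
eef_pos: [0.4793, 0.1975, 0.0359]
tool_rot: [180.0, 0.0, 18.0]
ft_force: [-0.1, -3.3, -1.2]
gripper_width: 0.0003
finger_force: 1.6
```

Request:
send_rows(rows=[0,0,0,0,-0.05,0,0,0,0,0,0,-0.1,0,0,0,0,0,0,-0.1,0,0,0,0,0,0,-0.1,0,0])

```text
t: 15.38
eef_pos: [0.4784, 0.2002, 0.0359]
tool_rot: [180.0, 0.0, 18.0]
ft_force: [0.7, -4.8, -1.5]
gripper_width: 0.0005
finger_force: 2.4
```

Request:
send_rows(rows=[0,0,0,0,-0.05,0,0,0,0,0,0,-0.1,0,0,0,0,0,0,-0.1,0,0,0,0,0,0,-0.1,0,0])

```text
t: 15.88
eef_pos: [0.4783, 0.2005, 0.0359]
tool_rot: [179.8, 0.1, 17.9]
ft_force: [1.7, -10.5, 1.3]
gripper_width: 0.0005
finger_force: 5.1
```

Request:
send_rows(rows=[0,0,0,0,-0.04,0,0,0,0,0,0,-0.04,0,0])

```text
t: 16.12
eef_pos: [0.4782, 0.2007, 0.0359]
tool_rot: [179.7, 0.1, 17.8]
ft_force: [3.3, -11.5, 2.4]
gripper_width: 0.0005
finger_force: 6.3
```

```bash
python3 - <<'E'
from h import *
d=grabw("pics/w6.npz")
cv2.imwrite("pics/w6.png",cv2.resize(d["img"][:,:,::-1],(640,480),interpolation=cv2.INTER_CUBIC))
E
```

```text
(no output)
```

View pics/w6.png

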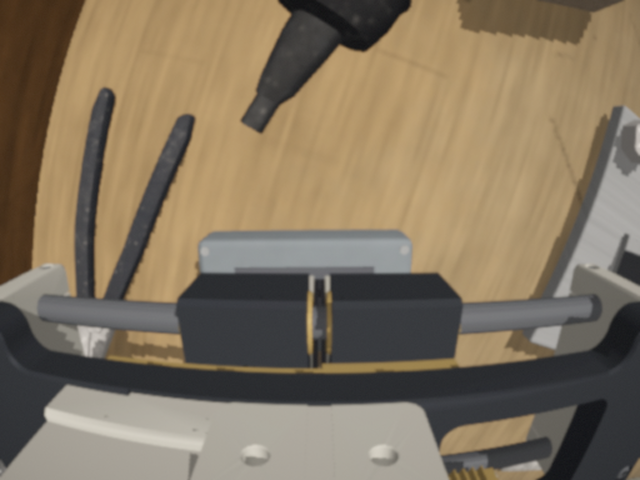

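Request:
send_rows(rows=[0,0,0,0,0.3,0,0,0,0,0,0,0.6,0,0,0,0,0,0,0.9,0,0,0,0,0,0,1.2,0,0,0,0,0,0,1.6,0,0])

```text
t: 16.8
eef_pos: [0.4924, 0.1597, 0.0363]
tool_rot: [-179.9, -0.1, 18.0]
ft_force: [0.3, -0.3, -0.2]
gripper_width: 0.0008
finger_force: 0.0
```

Request:
send_rows(rows=[0,0,0,0,0,-1.0,0,0,0,0,0,0,-2.5,0,0,0,0,0,0,-4.0,0,0,0,0,-1.2,0,-5.0,0,0,0,0,-2.3,-0.4,-5.0,0])

```text
t: 17.42
eef_pos: [0.4241, 0.1494, 0.1883]
tool_rot: [180.0, -0.3, 17.9]
ft_force: [-0.7, -0.2, 0.2]
gripper_width: 0.0004
finger_force: 0.0
```

Request:
send_rows(rows=[0,0,0,0,0,0,0,0,0,0,0,0,0,0,0,0,0,0,0,0,0])

```text
t: 17.8
eef_pos: [0.4235, 0.1492, 0.1859]
tool_rot: [-180.0, -0.0, 18.0]
ft_force: [0.0, -0.0, -0.4]
gripper_width: 0.0
finger_force: 0.0
```

```bash
python3 - <<'E'
from h import *
from plant import grab_frame
d=grabw("pics/w7.npz")
f=grab_frame("scene")
A=cv2.resize(d["img"][:,:,::-1],(560,420),interpolation=cv2.INTER_CUBIC)
B=cv2.resize(f["img"][:,:,::-1][130:270,230:310],(240,420),interpolation=cv2.INTER_CUBIC)
cv2.imwrite("pics/w7.png",np.hstack([A,B]))
E
```

```text
(no output)
```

View pics/w7.png

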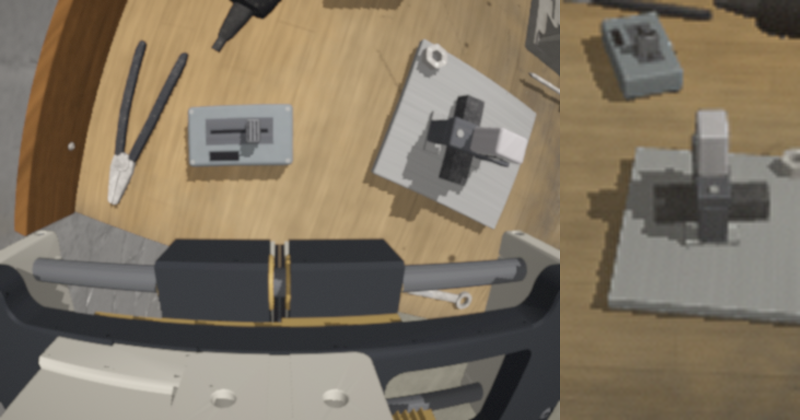

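The pushed view (w6) shows the hand over the recorder, with the tab hidden under the gripper. The last picture shows the tab back home at (253,130). The gauge is still standing square over the stone at (462,132), and the robot is clear of everything.

```bash
python3 -c "
from plant import *
print(sign_off())"
```

```text
the job is handed in; nothing more can be done
None
```

The job is handed in: the gauge stands square across the middle of the stone and was let go. After that the recorder slide was pushed until it stalled at its end stop (about 11 N), and it sprang back home, at about 18 s of the 48 s allowed.

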